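Load the carver's sharpening bed

ROBOT

A 6-joint arm with a two-finger parallel gripper is mounted at the origin on the work surface. World frame = base frame: x ahead of the robot, y to its left, z up, the work surface at z = 0. Lengths are in m, angles in rad, forces in N, time in s.
With the tool pointing down it reaches from about 0.325 to 0.775 m from the base axis. Payload 9.3 kg.
Tool frame: the origin (TCP) lies midway between the tips of the shut fingers; the grasp point (between the pads) lies 19 mm behind it; z points along the fingers, y is the line along which they close (so a half turn about z gives the same grasp; the last joint's range is limited). The gripper opens to 85 mm and grips with 20 to 120 N. Pads are 22 mm wide; open, the fingers measure 114 mm over their backs; the gripper's body (76 mm by 85 mm) begins 54 mm behind the grasp point. The pads swing forward as they close: fully open they stand 13 mm farther back than shut.
Start: joints at [1.159, 0.259, 0.021, 1.334, 0, 1.418], TCP at [0.141, 0.532, 0.231] pointing down, gripper open.
Joint ranges: [-3.04, 3.04], [-0.91, 1.82], [-1.04, 1.36], [-1.92, 1.95], [-1.52, 1.45], [-3.14, 3.14]. Speed limits (rad/s): [2.22, 2.22, 2.79, 3.14, 3.14, 3.14].

INTERFACE

Orientations are given as a unit quaternion [x, y, z, w].
In Python, from bench import status, optics, bot gives the robot as it stands. The module is installed in compiled form; this text tells all that it offers.
- The arm moves only by the tool send_rows, never from a script. Its argument "commands" is a list that holds one entry, the list of rows, each a list of 7 numbers: the shift along the tool's x, y, z each as a share of 4 cm, from -1 to 1, then the turn, a rotation vector about the tool's x, y, z each as a share of 4 degrees, from -1 to 1, then the opening, from -1 (shut) to 1 (fully open), so that 0 is half open. A call has 1 to 10 rows; each row shifts and turns the commanded pose from where the row before left it, along the tool's axes as they then stand; what a row does not reach is not made up. A row lasts 1/10 s, in which the tool goes at most 50 mm and 8.59 degrees, less where a joint would pass 70% of its speed; a pose out of reach is approached as far as the arm can. A call with a number of a shift or a turn outside -1 to 1 is refused whole. A call with a gripper value outside its range is refused whole. The fingers move at their own pace and stop on an object; "force" is the grip in N (left out, the last holds). Time passes only in rows, so rows that do not move let the fingers close. It gives the time, the measured TCP pose, the force, the opening and the grip force at its end, in the units of the state.
- status.get_state(): the state, without advancing time (a new reading comes with each control period).
- optics.capture(name): name is "scene" or "side" or "wrist"; returns (picture, depth): 384x512x3 uint8, red, green, blue; 384x512 float32, m along the optical axis (not along the pixel's ray), 0 where there is no reading.
- optics.camera_params(name): a dict with "vertical_fov" (degrees; the focal length in pixels is half the picture's height over the tangent of half this angle, whatever the lens; pixels are square), "cx", "cy" (the principal point, pixels), "rvec" (rotation vector, rad) and "tvec" (3), from world to camera coordinates, as OpenCV has them. Camera axes: x right, y down, z forward; pixel columns grow to the right and rows downward; lengths in m; the calibration is good to about 2 mm. The wrist camera is an equidistant fisheye: a pixel r from the principal point sees the ray r / f radians off the axis. A picture is of the moment at which its call begins: read the wrist's pose just before it. camera_params takes no time and is no camera call; for the wrist camera it gives the pose at the moment of the call.
- bot.sign_off(): hands the job in; it is judged then, once.
The state is a dict: "clock": time; "q": joint angles; "joint_vel": joint speeds; "joint_efforts": joint torques, N m; "tcp_pos": TCP position; "orientation": TCP orientation; "force": force on the tool from outside, world axes, zero at the start; "torque": the same for the moment, N m; "width": finger opening in m; "finger_force": force on a finger pad.
Only numpy, scipy, OpenCV 4.12 (cv2) and the standard library are available. Lean on these libraries where they do the work, as an engineer would, in place of code of your own. Each camera call takes 0.05 s, during which the arm holds its last target. There are 200 camera calls.

TASK

Get the sharpening bed ready for the chisels: the coarse stone is already in the rails, so slide the medium stone and then the fine one (the thinnest) in under the lips behind it, and push the row up against the end stop. Then run the clamp jaw along its slanting track, in behind the fine stone, until the whole row is held firm with no gaps. The stones are brittle, so feel your way and do not force them, and leave the chisel, the hammer and the water pot where they are.

Things in the scene. Friction and masses are not known exactly. Their poses are not given: they have to be found in the camera images.
- bed: sharpening bed: plywood board screwed to the bench, x -115..+75, y -150..+140 mm, its top 18 mm up. Origin on the bench under the channel's centre line; y runs along the channel from the open mouth (-y) to the end stop (+y), x across, z up. The board's top is the channel's floor, flat in front of the mouth too.
- mouth (a point): the channel's mouth: floor level (board top), centre line, at the rails' ends, bed y -30 mm. Axes as the bed's. Two aluminium rails run from here 165 mm to +y. Inner walls at x -51.5 and +51.5 mm; lips overhang inwards to x -41 and +41, undersides 10 mm and tops 13 mm above the floor. In front of the mouth, for 21 mm, the walls flare outwards as a lead-in.
- stopzone (a point): floor level, centre line, bed y +106 mm: the middle of the range where the end stop's face may be. The stop is an aluminium bar across the channel, 20 mm thick, 14 mm high, with two black clamp knobs. It was clamped by hand with its face anywhere within 4 mm either side of this point: its place is not measured and must be felt. It does not give.
- coarse: coarse stone, the thickest: grey oilstone 60 x 50 x 36 mm on an aluminium plate 100 x 50 x 6 mm, flush in y; 42 mm high in all, about 0.31 kg. Origin under the plate's centre, x along the plate (across the channel), y along the channel, z up. The plate's ends stick out 20 mm each side as tongues that run under the rails' lips. It starts in the rails, part of the way in.
- medium: medium stone: the same, but the stone is 28 mm thick, 34 mm high in all, about 0.26 kg. It lies loose on the bench beside the mouth, within 0.35 rad of the robot's axes; either way round will do. Stones slide with a friction of about 0.6. A stone must not be pressed on its neighbour, the bed or the jaw with more than about 25 N.
- fine: fine stone, the thinnest: the same, but the stone is 20 mm thick, 26 mm high in all, about 0.20 kg. It lies loose on the bench beside the mouth, within 0.35 rad of the robot's axes. In place it ends the row of three, 50 mm each, tight together.
- jaw: clamp jaw: aluminium block 40 x 16 x 16 mm (x, y, z), origin on the board's top under its middle (block y -11..+5 mm), axes as the bed's. Captive in a T-track flush in the board, it slides only along the bed's direction (0.970, 0.243, 0), 130 mm of travel, with about 2 N of friction, and stays where it is left. Starts drawn back at the -x side, clear of stones on the board within x -55..+55 mm.
- post (a point): middle of the -x face of the jaw's black finger post, 30 mm above the board. The post is 16 x 16 mm, from 16 to 42 mm above the board; this face is 20 mm to -x of the jaw's origin. Push here, along the bed's +x, to run the jaw in.
- jawface (a point): middle of the block's +y face. In front of it a steel pad, 36 mm wide, on screws meets the fine stone; its face stands 7 to 12 mm ahead of this point as the screws were left: that is not measured and must be felt. It meets the stone with the jaw within 40 mm of mid-channel, then tightens. The row is firm at 8 to 25 N on the stone, a push of about 9 to 15 N on the post.
- chisel: claw chisel 205 mm long lying on the bench; leave alone. Origin on the bench under its middle, x along it.
- dummy: carver's round iron hammer standing on its head, 72 mm wide, 170 mm high; leave alone. Origin under its centre.
- pot: white water pot, 90 mm wide, 75 mm high; leave alone. Origin under its centre.

How it is judged:
On the way:
1. with the three stones in the rails in order, the jaw presses the row firm (8 N or more on the fine stone) (y of coarse in the frame of bed above 0.074 m and y of medium in the frame of bed between 0.024 and 0.038 m and y of fine in the frame of bed between -0.026 and -0.012 m and contact force between jaw and fine above 8 N), for 0.2 s.
At the end, for the whole second after the job is handed in: Coarse, medium and fine stones lie flat in the rails in that order from the end stop, at most 2 mm between neighbours, and the jaw behind the fine stone still presses on it (2 N or more) with the robot off everything (y of coarse in the frame of bed above 0.074 m and y of medium in the frame of bed between 0.024 and 0.038 m and y of fine in the frame of bed between -0.026 and -0.012 m and z of each of coarse, medium, fine in the frame of bed below 0.021 m and distance between coarse and medium below 0.052 m and distance between medium and fine below 0.052 m and contact force between jaw and fine above 2 N and linear speed of each of coarse, medium, fine below 0.01 m/s); the robot touches nothing.
It fails at once if the stones are pressed on each other with more than 35 N (contact force between coarse and medium above 35 N or contact force between medium and fine above 35 N).
It fails at once if the jaw presses on the fine stone with more than 35 N (contact force between jaw and fine above 35 N).
It fails at once if a stone is forced against the bed with more than 80 N (contact force between any of coarse, medium, fine and bed above 80 N).
It fails at once if the chisel, hammer or pot is moved by more than 20 mm (distance of any of chisel, dummy, pot from where it was at the start of the episode above 0.02 m).
It also fails if it takes over 72 s, if anything falls off the work surface, if the arm or the gripper's body presses on something with over 40 N, if the wrist force passes 120 N, or if a joint passes its speed limit or range.

## Working session

There is one attempt and no reset: what is moved stays moved. The work goes in short steps, Python scripts to look and compute and a tool call to move; the robot and the scene stay as the last step left them, time stands still between calls to the robot, and variables do not carry over. Pictures are saved under pics/ and viewed, at most 10 in all, crops included, and the job is handed in when it is done.

Besides the shell and the picture viewer there is one more tool, called after ">>>" as name(argument=value, ...) on one line, values as JSON. send_rows: Moves the arm, as the interface text tells. Its arguments: {"type":"object","properties":{"commands":{"type":"array"},"force":{"type":"number"}},"required":["commands"]}

```bash
mkdir -p pics; cat > h.py <<'E'
import numpy as np, cv2
from bench import status, optics, bot
def cam(n):
    p=optics.camera_params(n); R=cv2.Rodrigues(np.array(p['rvec'],float))[0]; t=np.array(p['tvec'],float).ravel()
    f=192/np.tan(np.radians(p['vertical_fov'])/2); return p,R,t,f
def pts(n,depth,P=None):
    p,R,t,f=P or cam(n); v,u=np.mgrid[0:384,0:512].astype(float); x=u-p['cx'];y=v-p['cy']
    if n=='wrist':
        r=np.hypot(x,y)+1e-9; k=np.tan(np.minimum(r/f,1.5))/r; X=np.dstack([x*k,y*k,np.ones_like(x)])
    else: X=np.dstack([x/f,y/f,np.ones_like(x)])
    return (X*depth[...,None]-t)@R
E
python3 - <<'E'
from h import *
for n in ['scene','side','wrist']:
    P=cam(n); im,d=optics.capture(n); cv2.imwrite(f'pics/{n}0.png',im[...,::-1]); np.savez(f'{n}0.npz',im=im,X=pts(n,d,P),d=d)
    print(n,P[3],-P[1].T@P[2],P[1][2],(d>0).mean())
s=status.get_state();print({k:np.round(v,3) for k,v in s.items()})
a=[cv2.imread(f'pics/{n}0.png') for n in ['scene','side','wrist']]
c=np.vstack([np.hstack(a[:2]),np.hstack([a[2],0*a[2]])]); cv2.imwrite('pics/all0.png',cv2.resize(c,(800,600),interpolation=cv2.INTER_AREA))
E
```

```text
scene 453.68143963958994 [1.37388105 0.17662227 0.85812271] [-0.69265673 -0.09015572 -0.71561065] 0.9959665934244791
side 384.6119753133513 [ 0.24574397 -0.65682047  0.83709929] [ 0.30922933  0.65910071 -0.68553882] 0.9960784912109375
wrist 297.3186396354542 [0.06040097 0.55218873 0.37320556] [ 0.30949383 -0.08266787 -0.94730122] 0.99603271484375
{'clock': np.float64(0.15), 'q': array([ 1.159,  0.259,  0.021,  1.334, -0.   ,  1.418]), 'joint_vel': array([-0.001, -0.002,  0.003,  0.001, -0.002,  0.001]), 'joint_efforts': array([ 3.0000e-03, -5.5597e+01,  3.4466e+01,  1.1000e-02, -0.0000e+00,
        0.0000e+00]), 'tcp_pos': array([0.141, 0.532, 0.231]), 'orientation': array([ 0.129,  0.992, -0.   , -0.   ]), 'force': array([ 0.618,  0.581, -0.274]), 'torque': array([ 0.011, -0.025,  0.019]), 'finger_force': np.float64(0.0), 'width': np.float64(0.085)}
```

View pics/scene0.png

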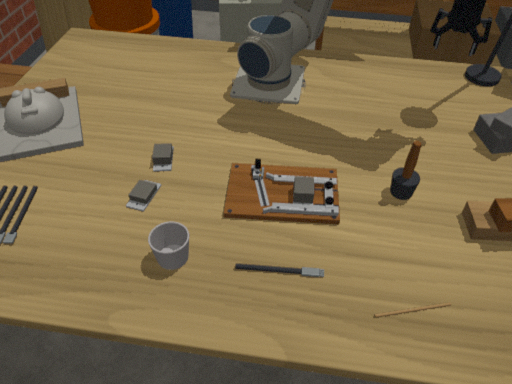

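View pics/side0.png

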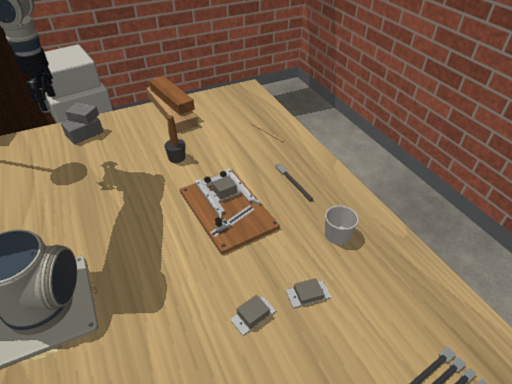

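The scene view shows the bed at about (283,192) with the coarse stone at (304,190) and the jaw at (257,170). The loose stones are at (162,155) and (145,192), the pot at (169,245), the hammer at (405,184) and the chisel at (280,270). In the side view the bed is at (228,208), and the loose stones are at (254,313) and (309,291).

```bash
python3 - <<'E'
from h import *
for n,boxes in [('scene',{'A':(148,138,180,175),'B':(122,175,165,213),'bed':(215,155,350,228),'pot':(145,220,195,270)}),('side',{'A':(225,290,280,335),'B':(284,275,335,310),'bed':(175,165,285,255)})]:
    z=np.load(n+'0.npz'); X=z['X']; im=z['im']; hsv=cv2.cvtColor(im,cv2.COLOR_RGB2HSV)
    for k,(a,b,c,d) in boxes.items():
        x=X[b:d,a:c].reshape(-1,3); h=hsv[b:d,a:c].reshape(-1,3).astype(int)
        if k=='bed':
            m=(h[:,0]<14)&(h[:,1]>140)&(abs(x[:,2]-.018)<.006)
            r=cv2.minAreaRect(x[m,:2].astype(np.float32)*1000); print(n,k,m.sum(),r,cv2.boxPoints(r).round(0).tolist(),np.median(x[m,2]))
        elif k=='pot':
            m=x[:,2]>.03; print(k,x[m].min(0),x[m].max(0))
        else:
            st=(h[:,1]<70)&(x[:,2]>.012); 
            zt=np.percentile(x[st,2],80); top=st&(x[:,2]>zt-.004)
            r=cv2.minAreaRect(x[top,:2].astype(np.float32)*1000)
            allm=(h[:,1]<70)&(x[:,2]>.003); r2=cv2.minAreaRect(x[allm,:2].astype(np.float32)*1000)
            print(n,k,'zt',zt,top.sum(),r,x[top].mean(0).round(4),r2)
    if n=='scene':
        cr=cv2.resize(im[150:235,210:355],None,fx=5.4,fy=5.4,interpolation=cv2.INTER_CUBIC); cv2.imwrite('pics/bed1.png',cr[...,::-1])
E
```

```text
scene A zt 0.035797117385245755 244 ((904.183349609375, -48.85882568359375), (1040.5435791015625, 55.67692565917969), 22.58076286315918) [ 0.4733 -0.2271  0.0517] ((897.2144775390625, -53.44807434082031), (1056.63525390625, 63.99733352661133), 22.298978805541992)
scene B zt 0.027720102037686573 314 ((979.1822509765625, -56.16096496582031), (913.8524780273438, 69.10226440429688), 26.206727981567383) [ 0.6089 -0.2378  0.0347] ((972.0816040039062, -66.09263610839844), (934.1959228515625, 93.22584533691406), 25.436071395874023)
scene bed 289 ((536.173095703125, 113.73837280273438), (188.9149932861328, 286.57952880859375), 5.522700786590576) [[428.0, 247.0], [456.0, -38.0], [644.0, -20.0], [616.0, 265.0]] 0.018374802602367818
pot [ 0.73245406 -0.15737538  0.03004279] [1.37388105 0.17662227 0.85812271]
side A zt 0.03488150836679366 492 ((372.6511535644531, -438.03790283203125), (500.4133605957031, 73.96986389160156), 68.29210662841797) [ 0.4484 -0.2445  0.0436] ((341.1984558105469, -411.4804382324219), (516.3336181640625, 103.01883697509766), 57.45699691772461)
side B zt 0.026637641281133193 427 ((446.9077453613281, -448.2862548828125), (575.275634765625, 69.79669189453125), 52.94837951660156) [ 0.5969 -0.2483  0.0314] ((423.054443359375, -413.77154541015625), (592.319580078125, 105.85205078125), 43.75605392456055)
side bed 1893 ((532.2154541015625, 110.04682922363281), (187.3489990234375, 287.0748291015625), 4.793712615966797) [[427.0, 245.0], [451.0, -41.0], [638.0, -25.0], [614.0, 261.0]] 0.01770195434825084
```

View pics/bed1.png

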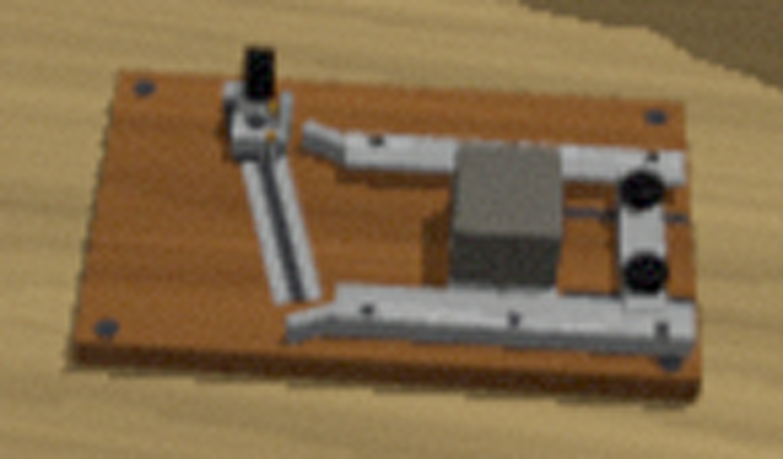

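The crop shows the jaw post at about (258,75), drawn back on the robot side. The coarse stone is at (505,215) in the rails, and the stop bar with its knobs is at (640,230). Next I redo the fits without the zero-depth pixels.

```bash
python3 - <<'E'
from h import *
for n,boxes in [('scene',{'med':(148,138,180,175),'fine':(122,175,165,213),'coarse':(290,170,322,206),'post':(252,152,264,172)}),('side',{'med':(225,290,280,335),'fine':(284,275,335,310),'coarse':(205,170,245,203),'post':(212,210,226,230)})]:
    z=np.load(n+'0.npz'); X=z['X']; im=z['im']; hsv=cv2.cvtColor(im,cv2.COLOR_RGB2HSV)
    for k,(a,b,c,d) in boxes.items():
        x=X[b:d,a:c].reshape(-1,3); h=hsv[b:d,a:c].reshape(-1,3).astype(int); x,h=[q[z['d'][b:d,a:c].ravel()>0] for q in (x,h)]
        if k=='post': 
            m=(h[:,2]<60)&(x[:,2]>.028)&(x[:,2]<.07); print(n,k,m.sum(),np.median(x[m],0).round(4),x[m].min(0).round(3),x[m].max(0).round(3)); continue
        zn={'med':.034,'fine':.026,'coarse':.06}[k]
        f=lambda m:[np.round(q,1) for q in cv2.minAreaRect(x[m,:2].astype(np.float32)*1000)]
        top=(h[:,1]<70)&(abs(x[:,2]-zn)<.004); al=(h[:,1]<70)&(x[:,2]>.0035)&(x[:,2]<.07)
        print(n,k,top.sum(),f(top),x[top].mean(0).round(4),f(al) if k!='coarse' else '')
E
```

```text
scene med 249 [array([ 454. , -235.4]), array([60.9, 48.8]), np.float64(12.5)] [ 0.4555 -0.2352  0.0345] [array([ 452.8, -236.4]), array([104.4,  50.8]), np.float64(13.5)]
scene fine 328 [array([ 600.5, -242.4]), array([50.3, 62.5]), np.float64(82.6)] [ 0.6025 -0.2412  0.0264] [array([ 599.9, -242.3]), array([ 51. , 102.9]), np.float64(80.6)]
scene coarse 352 [array([550.2, 167.1]), array([62.5, 48.5]), np.float64(4.8)] [0.5517 0.1673 0.0607] 
scene post 51 [0.483  0.0393 0.052 ] [0.474 0.032 0.037] [0.488 0.046 0.063]
side med 503 [array([ 451.4, -238.3]), array([59.9, 50. ]), np.float64(12.3)] [ 0.4508 -0.2394  0.0337] [array([ 451.9, -237.9]), array([101.2,  50.5]), np.float64(12.4)]
side fine 431 [array([ 600. , -244.6]), array([50.5, 60.7]), np.float64(81.0)] [ 0.5994 -0.2456  0.0257] [array([ 599.6, -244.6]), array([51.3, 99.7]), np.float64(80.6)]
side coarse 231 [array([549.1, 166.8]), array([62.2, 53.2]), np.float64(4.3)] [0.5479 0.1655 0.0596] 
side post 41 [0.475  0.0311 0.055 ] [0.469 0.028 0.037] [0.483 0.04  0.062]
```

```bash
cat >> h.py <<'E'
from scipy.spatial.transform import Rotation as Ro
B0=np.array([.5535,.1185]); BY=np.radians(5.0)
def bed2w(x,y,z=0):  # mm bed, z above board top
    c,s=np.cos(BY),np.sin(BY); return np.array([B0[0]+(c*x-s*y)/1000,B0[1]+(s*x+c*y)/1000,.018+z/1000])
def w2bed(p):
    d=(np.array(p[:2])-B0)*1000;c,s=np.cos(BY),np.sin(BY); return np.array([c*d[0]+s*d[1],-s*d[0]+c*d[1],(p[2]-.018)*1000])
def plan(wps,g,step=.038,ang=3.9,minrows=1):
    """wps: [(pos, tool-y heading deg)] ; prints rows from the present pose, 10 to a call"""
    s=status.get_state(); p=np.array(s['tcp_pos']); R=Ro.from_quat(s['orientation']); out=[]
    for pos,h in wps:
        h=np.radians(h); y=np.array([np.cos(h),np.sin(h),0]); z=np.array([0,0,-1.]); x=np.cross(y,z)
        T=Ro.from_matrix(np.c_[x,y,z]); pos=np.array(pos)
        n=max(minrows,int(np.ceil(np.linalg.norm(pos-p)/step)),int(np.ceil(np.degrees((R.inv()*T).magnitude())/ang)))
        for i in range(n,0,-1):
            d=R.inv().apply((pos-p)/i)/.04; r=np.degrees((R.inv()*T).as_rotvec()/i)/4
            row=np.round(np.r_[d,r],2)+0.; out.append(row.tolist()+[g]); p=p+R.apply(row[:3]*.04); R=R*Ro.from_rotvec(np.radians(row[3:]*4))
    for i in range(0,len(out),10): print(str(out[i:i+10]).replace(' ',''))
def st():
    s=status.get_state(); R=Ro.from_quat(s['orientation']).as_matrix()
    print('t',round(float(s['clock']),2),'p',np.round(s['tcp_pos'],4),'bed',w2bed(s['tcp_pos']).round(1),'h',np.degrees(np.arctan2(R[1,1],R[0,1])).round(2),'tilt',R[:2,2].round(3),'F',np.round(s['force'],1),'Fbed',(Ro.from_euler('z',-BY).apply(s['force'])).round(1),'T',np.round(s['torque'],2),'w',round(float(s['width']),4),round(float(s['finger_force']),1))
E
python3 -c "
from h import *
plan([((.42,.12,.23),45),((.4525,-.237,.16),12.5)],1)"
```

```text
[[-0.67,-0.58,0.0,0.0,0.0,0.54,1],[-0.69,-0.56,0.0,0.0,0.0,0.54,1],[-0.71,-0.53,0.0,0.0,0.0,0.54,1],[-0.73,-0.5,0.0,0.0,0.0,0.54,1],[-0.75,-0.48,0.0,0.0,0.0,0.54,1],[-0.77,-0.45,0.0,0.0,0.0,0.54,1],[-0.78,-0.42,0.0,0.0,0.0,0.54,1],[-0.8,-0.39,0.0,0.0,0.0,0.54,1],[-0.81,-0.36,0.0,0.0,0.0,0.54,1],[-0.83,-0.32,0.01,0.0,0.0,0.54,1]]
[[-0.84,-0.29,0.0,0.0,0.0,0.54,1],[-0.85,-0.26,0.01,0.0,0.0,0.53,1],[-0.86,-0.23,0.0,-0.01,0.0,0.54,1],[-0.86,-0.2,0.01,0.0,0.01,0.53,1],[-0.69,-0.57,0.17,0.0,0.0,0.81,1],[-0.72,-0.53,0.18,0.0,0.0,0.81,1],[-0.75,-0.49,0.17,0.0,0.0,0.81,1],[-0.78,-0.45,0.18,0.0,0.0,0.81,1],[-0.8,-0.41,0.17,0.0,0.0,0.81,1],[-0.82,-0.36,0.18,0.0,0.0,0.82,1]]
[[-0.84,-0.31,0.17,0.0,0.0,0.81,1],[-0.86,-0.27,0.18,0.0,0.0,0.82,1],[-0.87,-0.21,0.17,0.0,0.0,0.81,1],[-0.88,-0.17,0.18,-0.01,0.0,0.82,1]]
```

>>> send_rows(commands=[[[-0.67,-0.58,0,0,0,0.54,1],[-0.69,-0.56,0,0,0,0.54,1],[-0.71,-0.53,0,0,0,0.54,1],[-0.73,-0.5,0,0,0,0.54,1],[-0.75,-0.48,0,0,0,0.54,1],[-0.77,-0.45,0,0,0,0.54,1],[-0.78,-0.42,0,0,0,0.54,1],[-0.8,-0.39,0,0,0,0.54,1],[-0.81,-0.36,0,0,0,0.54,1],[-0.83,-0.32,0,0,0,0.54,1]]])

```text
clock: 1.15
tcp_pos: [0.3404, 0.2363, 0.2313]
orientation: [0.313, 0.95, 0.0, 0.0]
force: [-0.2, -0.3, -0.2]
width: 0.0856
finger_force: 0.0
```

>>> send_rows(commands=[[[-0.84,-0.29,0,0,0,0.54,1],[-0.85,-0.26,0,0,0,0.54,1],[-0.86,-0.23,0,0,0,0.54,1],[-0.86,-0.2,0,0,0,0.54,1],[-0.69,-0.57,0.17,0,0,0.81,1],[-0.72,-0.53,0.18,0,0,0.81,1],[-0.75,-0.49,0.17,0,0,0.81,1],[-0.78,-0.45,0.18,0,0,0.81,1],[-0.8,-0.41,0.17,0,0,0.81,1],[-0.82,-0.36,0.18,0,0,0.82,1]]])

```text
clock: 2.15
tcp_pos: [0.4392, -0.0955, 0.189]
orientation: [0.535, 0.845, 0.0, -0.0]
force: [1.1, 1.0, -0.1]
width: 0.0854
finger_force: 0.0
```

>>> send_rows(commands=[[[-0.84,-0.31,0.17,0,0,0.81,1],[-0.86,-0.27,0.18,0,0,0.82,1],[-0.87,-0.21,0.17,0,0,0.81,1],[-0.88,-0.17,0.18,0,0,0.82,1],[0,0,0,0,0,0,1]]])

```text
clock: 2.65
tcp_pos: [0.4519, -0.2404, 0.1598]
orientation: [0.629, 0.778, -0.0, -0.001]
force: [0.8, -0.0, -0.1]
width: 0.0854
finger_force: 0.0
```

```bash
python3 - <<'E'
from h import *
st(); P=cam('wrist'); im,d=optics.capture('wrist'); X=pts('wrist',d,P); cv2.imwrite('pics/w1.png',im[...,::-1])
hsv=cv2.cvtColor(im,cv2.COLOR_RGB2HSV).astype(int)
for k,c,z in [('med',(.4525,-.237),.034),('fine',(.6,-.2435),.026)]:
    m=(d>0)&(hsv[...,1]<80)&(abs(X[...,2]-z)<.005)&(np.hypot(X[...,0]-c[0],X[...,1]-c[1])<.05)
    x=X[m]; print(k,m.sum(),cv2.minAreaRect(x[:,:2].astype(np.float32)*1000),x.mean(0).round(4))
plan([((.4525,-.237,.06),12.5),((.4525,-.237,.0085),12.5)],1,step=.03)
E
```

```text
t 2.65 p [ 0.4519 -0.2404  0.1598] bed [-132.5 -348.7  141.8] h 12.11 tilt [-0.001  0.   ] F [ 0.8 -0.  -0.1] Fbed [ 0.8 -0.1 -0.1] T [ 0.08 -0.03 -0.06] w 0.0854 0.0
med 3252 ((452.036865234375, -236.25527954101562), (60.785160064697266, 50.23388671875), 12.455565452575684) [ 0.452  -0.2352  0.0337]
fine 2117 ((600.55908203125, -242.7906494140625), (50.49294662475586, 61.05747604370117), 80.81902313232422) [ 0.5982 -0.2419  0.0256]
[[0.01,0.01,0.63,0.0,0.0,-0.02,1],[0.01,0.01,0.63,-0.01,-0.01,-0.01,1],[0.01,0.01,0.62,0.0,0.0,-0.02,1],[0.0,0.0,0.63,-0.01,-0.01,-0.01,1],[0.0,0.0,0.64,0.0,0.0,0.0,1],[0.0,0.0,0.64,0.0,0.0,0.0,1]]
```

View pics/w1.png

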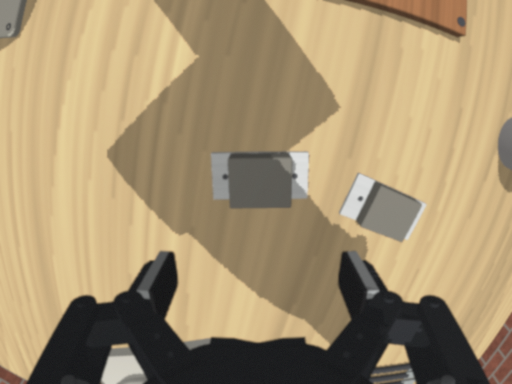

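The wrist view shows the medium stone centred at about (260,180), lined up with the tool. The fine stone is at (385,207). I go down and grip.

>>> send_rows(commands=[[[0.05,0.02,0.75,0,0,-0.05,1],[0.05,0,0.75,0,0,-0.05,1],[0,0,0.75,0,0,0,1],[0,0,0.75,0,0,0,1],[0,0,0.5,0,0,0,1],[0,0,0.28,0,0,0,1],[0,0,0,0,0,0,1]]], force=30)

```text
clock: 3.4
tcp_pos: [0.4514, -0.2318, 0.0093]
orientation: [0.623, 0.782, 0.0, -0.001]
force: [-0.2, 1.5, -0.7]
width: 0.085
finger_force: 0.0
```

>>> send_rows(commands=[[[0,0,0,0,0,0,-1],[0,0,0,0,0,0,-1],[0,0,0,0,0,0,-1],[0,0,0,0,0,0,-1],[0,0,0,0,0,0,-1],[0,0,0,0,0,0,-1]]], force=30)

```text
clock: 4.0
tcp_pos: [0.4526, -0.2332, 0.0114]
orientation: [0.624, 0.782, 0.0, 0.001]
force: [-0.3, 0.3, 6.5]
width: 0.0594
finger_force: 33.0
```

```bash
python3 - <<'E'
from h import *
st()
plan([((.452,-.236,.08),12.5),(bed2w(0,-90,45),5)],-1,step=.035)
E
```

```text
t 4.0 p [ 0.4526 -0.2332  0.0114] bed [-131.2 -341.6   -6.6] h 12.82 tilt [ 0.002 -0.001] F [-0.3  0.3  6.5] Fbed [-0.2  0.3  6.5] T [ 0.25  0.23 -0.01] w 0.0594 33.0
[[-0.03,-0.01,-0.86,0.01,0.01,0.04,-1],[-0.04,-0.02,-0.86,0.01,0.01,0.04,-1],[0.65,0.46,0.05,0.0,0.0,0.21,-1],[0.66,0.45,0.05,0.0,0.0,0.21,-1],[0.67,0.44,0.05,0.0,0.0,0.21,-1],[0.67,0.43,0.05,0.0,0.0,0.21,-1],[0.68,0.41,0.05,0.0,0.0,0.21,-1],[0.68,0.41,0.04,0.0,0.0,0.21,-1],[0.69,0.39,0.05,0.0,0.0,0.21,-1],[0.7,0.39,0.04,0.0,0.0,0.2,-1]]
[[0.7,0.37,0.05,0.0,0.0,0.21,-1]]
```

>>> send_rows(commands=[[[0,0,-0.5,0,0,0,-1],[0,0,-0.8,0,0,0,-1],[0,0,-0.4,0,0,0,-1],[0,0,0,0,0,0,-1],[0,0,0,0,0,0,-1],[0,0,0,0,0,0,-1]]])

```text
clock: 4.6
tcp_pos: [0.4514, -0.2325, 0.077]
orientation: [0.624, 0.782, -0.0, -0.001]
force: [-1.1, -0.4, -2.9]
width: 0.0586
finger_force: 34.5
```

```bash
python3 - <<'E'
from h import *
st(); P=cam('wrist'); s=status.get_state(); im,d=optics.capture('wrist'); X=pts('wrist',d,P); cv2.imwrite('pics/w2.png',im[...,::-1])
R=Ro.from_quat(s['orientation']).as_matrix(); T=(X-np.array(s['tcp_pos']))@R*1000; T[d==0]=np.nan
np.savez('w2.npz',T=T,im=im)
# points per tool y band near x~0
m=(d>0)&(T[...,2]<40)&(abs(T[...,1])<60)&(abs(T[...,0])<60)
for lo in range(-56,56,4):
    q=m&(T[...,1]>=lo)&(T[...,1]<lo+4)
    if q.sum()>5: print(lo,q.sum(),'zmax',np.percentile(T[q][:,2],[5,50,95,99]).round(1),'x',np.percentile(T[q][:,0],[2,98]).round(1))
E
```

```text
t 4.6 p [ 0.4514 -0.2325  0.077 ] bed [-132.4 -340.8   59. ] h 12.81 tilt [-0.001  0.001] F [-1.1 -0.4 -2.9] Fbed [-1.1 -0.3 -2.9] T [-0.01  0.02  0.  ] w 0.0586 34.5
-56 2550 zmax [-96.4 -78.8 -58.4 -52.8] x [-11.3  12.8]
-52 1366 zmax [-95.2 -60.5   5.8   6.6] x [-11.5  19.6]
-48 712 zmax [-59.6 -53.4   6.5   8.7] x [-6.7 21.3]
-44 784 zmax [-57.9 -29.8   6.3   9.1] x [-5.8 21.5]
-40 646 zmax [-61.9 -35.3   6.4   9.7] x [ 5.1 21.4]
-36 872 zmax [-72.1 -42.1   5.9   9.2] x [ 6.9 21.3]
-32 1729 zmax [-91.4 -37.1  -9.1   7.1] x [-21.3  21.6]
-28 1647 zmax [-91.9 -23.4  -5.    7.7] x [-24.   21.8]
-24 1716 zmax [-96.1 -23.5  -4.9   7.7] x [-24.5  21.6]
-20 1596 zmax [-97.5 -23.1  -4.    7.8] x [-24.2  21.7]
-16 1599 zmax [-97.1 -23.   -3.1   8.2] x [-24.7  21.7]
-12 1590 zmax [-96.4 -23.   -3.6   8.3] x [-24.1  21.6]
-8 1491 zmax [-90.6 -22.8  -2.4   8. ] x [-24.8  21.7]
-4 1397 zmax [-90.2 -22.8  -3.    7.9] x [-24.7  21.7]
0 1510 zmax [-90.4 -22.7  -2.3   7.6] x [-24.5  21.7]
4 1497 zmax [-90.5 -22.8  -3.    8.2] x [-24.5  21.7]
8 1618 zmax [-96.8 -23.1  -4.1   7.9] x [-24.4  21.6]
12 1591 zmax [-97.5 -23.1  -3.5   7.5] x [-24.6  21.6]
16 1629 zmax [-97.6 -23.1  -4.6   7.6] x [-24.8  21.6]
20 1697 zmax [-93.1 -23.5  -4.4   8.1] x [-24.4  21.5]
24 1605 zmax [-92.  -23.2  -3.6   8.1] x [-24.3  21.5]
28 1584 zmax [-91.3 -39.6 -10.3   7.1] x [-15.1  21.2]
32 802 zmax [-63.2 -39.7   6.2   8.8] x [ 9.4 21.2]
36 595 zmax [-60.5 -27.7   6.7  10. ] x [ 4.4 21.4]
40 812 zmax [-58.3 -35.7   6.4   9.5] x [-6.3 21. ]
44 773 zmax [-91.1 -54.3   6.6   9.3] x [-6.2 21.2]
48 1995 zmax [-95.6 -69.  -48.6   6.3] x [-11.8  12.7]
52 2095 zmax [-97.9 -81.3 -58.  -52.6] x [-9.5 13. ]
```

View pics/w2.png

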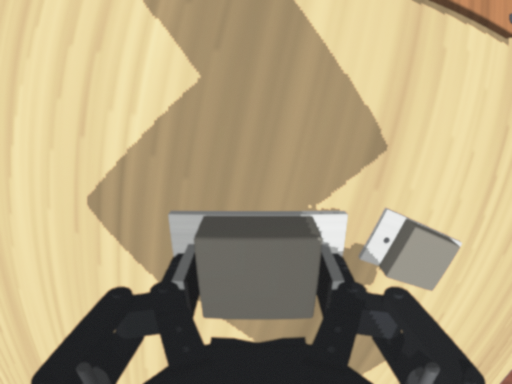

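The medium stone hangs level in the fingers at about (258,265), and its plate ends are visible. The tips reach down to the plate tongues, so they sit about 5 mm below the TCP. I will set the stone on the board and grip it again higher, so the fingers clear the lips.

```bash
python3 - <<'E'
from h import *
plan([(bed2w(1,-107,59),5),(bed2w(1,-107,12),5)],-1,step=.035)
E
```

```text
[[0.67,0.51,0.0,0.0,0.0,0.24,-1],[0.68,0.5,0.0,0.0,0.0,0.24,-1],[0.68,0.49,0.0,0.0,0.0,0.25,-1],[0.69,0.48,0.0,0.0,0.0,0.24,-1],[0.7,0.47,0.0,-0.01,0.0,0.25,-1],[0.71,0.45,0.0,0.0,-0.01,0.24,-1],[0.71,0.44,0.0,-0.01,0.0,0.25,-1],[0.73,0.43,0.0,0.0,-0.01,0.24,-1],[0.0,0.0,0.59,0.0,0.0,0.0,-1],[0.0,0.0,0.59,0.0,0.0,0.0,-1]]
```

>>> send_rows(commands=[[[0.67,0.51,0,0,0,0.24,-1],[0.68,0.5,0,0,0,0.24,-1],[0.68,0.49,0,0,0,0.25,-1],[0.69,0.48,0,0,0,0.24,-1],[0.7,0.47,0,0,0,0.25,-1],[0.71,0.45,0,0,0,0.24,-1],[0.71,0.44,0,0,0,0.25,-1],[0.73,0.43,0,0,0,0.24,-1],[0,0,0,0,0,0,-1],[0,0,0,0,0,0,-1]]])

```text
clock: 5.65
tcp_pos: [0.5639, 0.0125, 0.0769]
orientation: [0.675, 0.738, -0.001, -0.001]
force: [-0.2, -0.3, -2.7]
width: 0.0593
finger_force: 34.5
```

```bash
python3 - <<'E'
from h import *
st()
plan([(bed2w(1,-107,59),5),(bed2w(1,-107,12),5)],-1,step=.035)
P=cam('wrist'); s=status.get_state(); im,d=optics.capture('wrist'); X=pts('wrist',d,P); cv2.imwrite('pics/w3.png',im[...,::-1])
E
```

```text
t 5.65 p [0.5639 0.0125 0.0769] bed [   1.2 -106.5   58.9] h 5.11 tilt [-0.002  0.   ] F [-0.2 -0.3 -2.7] Fbed [-0.2 -0.3 -2.7] T [0.03 0.02 0.01] w 0.0593 34.5
[[-0.01,0.0,0.0,-0.03,0.0,0.03,-1],[0.0,0.0,0.59,0.0,0.0,0.0,-1],[0.0,0.0,0.58,0.0,0.0,0.0,-1]]
```

View pics/w3.png

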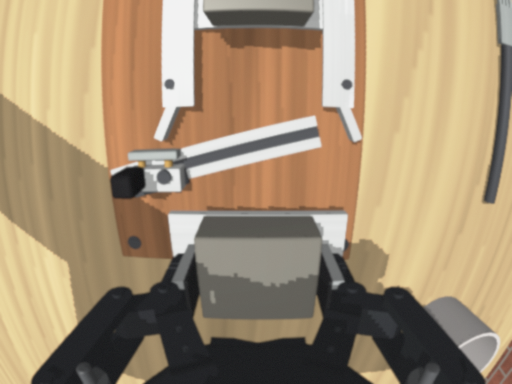

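The channel sits square ahead of the stone. The lip edges are at columns 193 and 322, with the mouth at row 107, and the jaw is at (150,172). I cast these points onto the lip plane to refine the bed's pose.

```bash
python3 - <<'E'
from h import *
p,R,t,f=cam('wrist'); C=-R.T@t
im=cv2.imread('pics/w3.png'); hsv=cv2.cvtColor(im,cv2.COLOR_BGR2HSV).astype(int)
def ray(u,v,z):
    x,y=u-p['cx'],v-p['cy']; r=np.hypot(x,y); a=r/f; w=R.T@np.array([x/r*np.sin(a),y/r*np.sin(a),np.cos(a)]); return C+w*(z-C[2])/w[2]
L=[];Q=[]
for v in range(35,100,3):
    s=hsv[v,:,1]; m=s<70
    l=[u for u in range(180,225) if m[u-1] and not m[u] and s[u+2]>100]; r=[u for u in range(290,335) if not m[u-1] and m[u] and s[u-3]>100]
    if l: L.append(ray(l[-1]-.5,v,.031)); 
    if r: Q.append(ray(r[0]-.5,v,.031))
for n,q in (('L',L),('R',Q)):
    q=np.array(q); k=np.polyfit(q[:,1],q[:,0],1); b=np.array([w2bed(i) for i in q]); print(n,len(q),'yaw',np.degrees(-np.arctan(k[0])),'bed x at y0',np.polyfit(b[:,1],b[:,0],1))
col=hsv[60:130,160:186,1]; 
print('mouth corners',w2bed(ray(193,107,.031)),w2bed(ray(322,107,.031)))
print('postface approx',w2bed(ray(112,183,.06)),'block corner',w2bed(ray(188,190,.034)), w2bed(ray(187,166,.034)))
E
```

```text
L 22 yaw 4.570626974350018 bed x at y0 [ 7.49269485e-03 -3.93535065e+01]
R 22 yaw 4.835717525676873 bed x at y0 [2.83459361e-03 4.05479496e+01]
mouth corners [-40.75365733 -29.49698181  13.        ] [ 41.11299527 -29.50652123  13.        ]
postface approx [-88.24844485 -71.0165057   42.        ] block corner [-46.17761666 -83.92139801  16.        ] [-45.74718204 -67.50235405  16.        ]
```

>>> send_rows(commands=[[[0,0,0.4,0,0,0,-1],[0,0,0.4,0,0,0,-1],[0,0,0.3,0,0,0,-1],[0,0,0.05,0,0,0,-1],[0,0,0,0,0,0,-1],[0,0,0,0,0,0,-1]]])

```text
clock: 6.3
tcp_pos: [0.5647, 0.0114, 0.0326]
orientation: [0.676, 0.737, 0.0, 0.0]
force: [-1.3, -0.3, -1.8]
width: 0.0592
finger_force: 34.4
```

```bash
python3 - <<'E'
from h import *
st(); P=cam('wrist'); im,d=optics.capture('wrist'); X=pts('wrist',d,P)
B=np.apply_along_axis(w2bed,2,X)
m=(d>0)&(abs(B[...,0]+65)<40)&(abs(B[...,1]+72)<22)
for zl,zh in [(3,13),(13,19),(19,38),(38,46)]:
    q=m&(B[...,2]>zl)&(B[...,2]<zh); b=B[q]
    print(zl,zh,len(b),'x',np.percentile(b[:,0],[1,5,50,95,99]).round(1),'y',np.percentile(b[:,1],[1,5,50,95,99]).round(1),'z',np.median(b[:,2]).round(1))
E
```

```text
t 6.3 p [0.5647 0.0114 0.0326] bed [   1.8 -107.6   14.6] h 4.99 tilt [ 0.001 -0.   ] F [-1.3 -0.3 -1.8] Fbed [-1.3 -0.2 -1.8] T [ 0.03 -0.02 -0.01] w 0.0592 34.4
3 13 1559 x [-88.4 -83.7 -51.5 -30.9 -26.2] y [-93.6 -92.3 -73.6 -56.7 -56.5] z 8.9
13 19 1778 x [-87.2 -81.9 -64.6 -51.3 -26.9] y [-86.3 -83.2 -72.  -57.6 -56.8] z 15.4
19 38 1034 x [-87.3 -85.3 -75.  -25.8 -25.2] y [-93.2 -89.7 -72.3 -65.3 -65.1] z 29.3
38 46 834 x [-89.8 -88.7 -80.9 -75.1 -74.5] y [-80.4 -79.5 -72.2 -65.9 -65.4] z 41.3
```

>>> send_rows(commands=[[[0,0,0.07,0,0,0,-1],[0,0,0,0,0,0,-1],[0,0,0,0,0,0,-1],[0,0,0,0,0,0,0.65],[0,0,0,0,0,0,0.65],[0,0,0,0,0,0,0.65],[-0.08,0,-0.12,0,0,0,0.65],[0,0,-0.12,0,0,0,0.65],[0,0,0,0,0,0,0.65],[0,0,0,0,0,0,0.65]]])

```text
clock: 7.35
tcp_pos: [0.5648, 0.0085, 0.0392]
orientation: [0.676, 0.737, 0.0, 0.0]
force: [-0.3, 0.2, 0.2]
width: 0.0706
finger_force: 0.0
```

>>> send_rows(commands=[[[0,0,0,0,0,0,-1],[0,0,0,0,0,0,-1],[0,0,0,0,0,0,-1],[0,0,0,0,0,0,-1],[0,0,0,0,0,0,-1]]])

```text
clock: 7.85
tcp_pos: [0.5647, 0.0086, 0.0391]
orientation: [0.675, 0.737, 0.0, 0.0]
force: [-2.0, 0.5, 5.5]
width: 0.059
finger_force: 32.3
```

```bash
sed -i 's/B0=.*BY=.*/B0=np.array([.5540,.1185]); BY=np.radians(4.75)/' h.py; python3 - <<'E'
from h import *
st(); P=cam('wrist'); s=status.get_state(); im,d=optics.capture('wrist'); X=pts('wrist',d,P); B=np.apply_along_axis(w2bed,2,X)
tz=w2bed(s['tcp_pos'])
for yy in (-45,-40,-35): 
    pass
m=(d>0)&(abs(B[...,0])<27)&(abs(B[...,2]-34)<4)&(B[...,1]<-60)&(B[...,1]>-140); print('top',m.sum(),cv2.minAreaRect(B[m][:,:2].astype(np.float32)),np.median(B[m][:,2]))
m=(d>0)&(abs(B[...,0])<56)&(abs(B[...,2]-6)<1.8)&(B[...,1]<-70)&(B[...,1]>-140)&(abs(B[...,0])>46); print('tongue',m.sum(),[np.percentile(B[m&(q*B[...,0]>0)],[1,50,99],axis=0).round(1).tolist() for q in (-1,1)])
plan([(bed2w(.8,-85,21),4.75)],-1,step=.02)
E
```

```text
t 7.85 p [0.5647 0.0086 0.0391] bed [   1.6 -110.5   21.1] h 5.01 tilt [ 0. -0.] F [-2.   0.5  5.5] Fbed [-2.   0.6  5.5] T [0.04 0.31 0.04] w 0.059 32.3
top 8739 ((-0.00569915771484375, -110.73290252685547), (51.22875213623047, 53.99599838256836), 89.97891998291016) 33.752711120378116
tongue 702 [[[-51.6, -118.5, 4.4], [-47.9, -95.2, 5.6], [-46.0, -71.2, 7.5]], [[46.1, -118.0, 4.3], [48.4, -100.4, 5.8], [51.0, -85.7, 7.1]]]
[[0.32,-0.01,0.0,0.0,0.0,0.03,-1],[0.32,-0.01,0.0,0.0,0.0,0.04,-1]]
```

>>> send_rows(commands=[[[0,0,-0.05,0,0,0.06,-1],[0.15,0,0,0,0,0,-1],[0.15,0,0,0,0,0,-1],[0.15,0,0,0,0,0,-1],[0.15,0,0,0,0,0,-1],[0.15,0,0,0,0,0,-1],[0.15,-0.01,0,0,0,0,-1],[0.15,-0.01,0,0,0,0,-1],[0.15,-0.01,0,0,0,0,-1],[0,0,0,0,0,0,-1]]])

```text
clock: 8.9
tcp_pos: [0.5593, 0.057, 0.0409]
orientation: [0.677, 0.736, 0.0, -0.0]
force: [1.0, -1.2, -2.2]
width: 0.0594
finger_force: 33.1
```

```bash
python3 -c "
from h import *
st()"
```

```text
t 8.9 p [0.5593 0.057  0.0409] bed [  0.2 -61.7  22.9] h 4.82 tilt [-0.  0.] F [ 1.  -1.2 -2.2] Fbed [ 0.9 -1.2 -2.2] T [-0.01 -0.   -0.05] w 0.0594 33.1
```

>>> send_rows(commands=[[[0.15,0,0.02,0,0,0,-1],[0.15,0,0,0,0,0,-1],[0.15,0,0,0,0,0,-1],[0.15,0,0,0,0,0,-1],[0.15,0,0,0,0,0,-1],[0.15,0,0,0,0,0,-1],[0.15,0,0,0,0,0,-1],[0.15,0,0,0,0,0,-1],[0,0,0,0,0,0,-1]]])

```text
clock: 9.8
tcp_pos: [0.5554, 0.1049, 0.0401]
orientation: [0.677, 0.736, 0.0, -0.0]
force: [0.2, -0.5, -2.5]
width: 0.0591
finger_force: 33.1
```

```bash
python3 -c "
from h import *
st()"
```

```text
t 9.8 p [0.5554 0.1049 0.0401] bed [  0.2 -13.7  22.1] h 4.82 tilt [-0.  0.] F [ 0.2 -0.5 -2.5] Fbed [ 0.2 -0.5 -2.5] T [0.   0.01 0.03] w 0.0591 33.1
```

>>> send_rows(commands=[[[0.1,0,0,0,0,0,-1],[0.1,0,0,0,0,0,-1],[0.1,0,0,0,0,0,-1],[0.1,0,0,0,0,0,-1],[0.1,0,0,0,0,0,-1],[0.1,0,0,0,0,0,-1],[0.1,0,0,0,0,0,-1],[0.1,0,0,0,0,0,-1],[0.1,0,0,0,0,0,-1],[0,0,0,0,0,0,-1]]])

```text
clock: 10.8
tcp_pos: [0.5524, 0.1406, 0.04]
orientation: [0.677, 0.736, 0.0, -0.0]
force: [-0.4, -0.8, -2.3]
width: 0.0592
finger_force: 33.1
```

>>> send_rows(commands=[[[0.05,0,0,0,0,0,-1],[0.05,0,0,0,0,0,-1],[0,0,0,0,0,0,-1]]])

```text
clock: 11.1
tcp_pos: [0.5521, 0.1442, 0.0401]
orientation: [0.677, 0.736, 0.0, -0.0]
force: [-0.8, -0.0, -1.8]
width: 0.059
finger_force: 33.1
```

```bash
python3 -c "
from h import *
st()"
```

```text
t 11.1 p [0.5521 0.1442 0.0401] bed [ 0.3 25.8 22.1] h 4.78 tilt [-0.  0.] F [-0.8 -0.  -1.8] Fbed [-0.8  0.  -1.8] T [-0.03 -0.04 -0.03] w 0.059 33.1
```

>>> send_rows(commands=[[[0.03,0,0,0,0,0,-1],[0.03,0,0,0,0,0,-1],[0,0,0,0,0,0,-1]]])

```text
clock: 11.4
tcp_pos: [0.552, 0.1465, 0.0401]
orientation: [0.677, 0.736, 0.0, -0.0]
force: [0.7, -1.0, -3.0]
width: 0.059
finger_force: 33.1
```

>>> send_rows(commands=[[[0.03,0,0,0,0,0,-1],[0.03,0,0,0,0,0,-1],[0,0,0,0,0,0,-1]]])

```text
clock: 11.7
tcp_pos: [0.5519, 0.1482, 0.0401]
orientation: [0.677, 0.736, -0.0, 0.001]
force: [0.7, -5.2, -3.1]
width: 0.0593
finger_force: 33.1
```

>>> send_rows(commands=[[[0.03,0,0,0,0,0,-1],[0.03,0,0,0,0,0,-1],[0,0,0,0,0,0,-1]]])

```text
clock: 12.0
tcp_pos: [0.5518, 0.1485, 0.0402]
orientation: [0.678, 0.735, -0.002, 0.002]
force: [0.2, -16.6, 0.1]
width: 0.059
finger_force: 33.4
```

Contact is solid at 16.6 N with the medium stone at about bed y 30. I relax the push, release and go up.

>>> send_rows(commands=[[[-0.07,0,0.01,0,0,0,-1],[0,0,0,0,0,0,-1],[0,0,0,0,0,0,0.6],[0,0,0,0,0,0,0.6],[0,0,0,0,0,0,0.6],[0,0,-0.4,0,0,0,0.6],[0,0,-0.9,0,0,0,1],[0,0,-0.9,0,0,0,1],[0,0,0,0,0,0,1],[0,0,0,0,0,0,1]]])

```text
clock: 13.0
tcp_pos: [0.5522, 0.1486, 0.1285]
orientation: [0.677, 0.736, 0.001, 0.001]
force: [-0.3, 0.9, -0.8]
width: 0.0853
finger_force: 0.0
```

```bash
python3 - <<'E'
from h import *
st(); plan([((.5987,-.2443,.10),-9.1)],1)
p=bed2w(0,0)
E
```

```text
t 13.0 p [0.5522 0.1486 0.1285] bed [  0.7  30.2 110.5] h 4.79 tilt [0.002 0.   ] F [-0.3  0.9 -0.8] Fbed [-0.2  0.9 -0.8] T [ 0.05 -0.05  0.03] w 0.0853 0.0
[[-0.9,0.03,0.06,0.0,0.0,0.32,1],[-0.9,0.05,0.07,0.0,0.0,0.32,1],[-0.9,0.07,0.06,0.0,0.0,0.31,1],[-0.89,0.09,0.07,0.0,0.0,0.32,1],[-0.89,0.11,0.06,0.0,0.0,0.31,1],[-0.89,0.13,0.07,0.0,0.0,0.32,1],[-0.89,0.15,0.06,0.01,0.0,0.31,1],[-0.88,0.17,0.07,0.0,0.0,0.32,1],[-0.88,0.19,0.06,0.01,0.0,0.31,1],[-0.87,0.21,0.06,0.0,0.0,0.32,1]]
[[-0.88,0.22,0.07,0.01,-0.01,0.31,1]]
```

>>> send_rows(commands=[[[-0.9,0.03,0.06,0,0,0.32,1],[-0.9,0.05,0.07,0,0,0.32,1],[-0.9,0.07,0.06,0,0,0.31,1],[-0.89,0.09,0.07,0,0,0.32,1],[-0.89,0.11,0.06,0,0,0.31,1],[-0.89,0.13,0.07,0,0,0.32,1],[-0.89,0.15,0.06,0,0,0.31,1],[-0.88,0.17,0.07,0,0,0.32,1],[-0.88,0.19,0.06,0,0,0.31,1],[-0.87,0.21,0.06,0,0,0.32,1]]])

```text
clock: 14.0
tcp_pos: [0.5936, -0.2098, 0.1004]
orientation: [0.754, 0.657, -0.0, -0.001]
force: [0.5, -0.5, 0.4]
width: 0.0853
finger_force: 0.0
```

>>> send_rows(commands=[[[-0.85,0.25,0.07,0,0,0.31,1],[0,0,0,0,0,0,1],[0,0,0,0,0,0,1],[0,0,0,0,0,0,1]]])

```text
clock: 14.4
tcp_pos: [0.599, -0.2427, 0.0985]
orientation: [0.761, 0.649, -0.0, -0.001]
force: [0.5, 0.6, 0.3]
width: 0.0854
finger_force: 0.0
```

```bash
python3 - <<'E'
from h import *
st(); P=cam('wrist'); im,d=optics.capture('wrist'); X=pts('wrist',d,P); hsv=cv2.cvtColor(im,cv2.COLOR_RGB2HSV).astype(int)
m=(d>0)&(hsv[...,1]<80)&(abs(X[...,2]-.026)<.004)&(np.hypot(X[...,0]-.6,X[...,1]+.243)<.045)
print(m.sum(),cv2.minAreaRect(X[m][:,:2].astype(np.float32)*1000))
plan([((.6003,-.243,.0195),-9.2)],1,step=.025)
E
```

```text
t 14.4 p [ 0.599  -0.2427  0.0985] bed [  14.9 -363.7   80.5] h -9.07 tilt [-0.001  0.001] F [0.5 0.6 0.3] Fbed [0.6 0.6 0.3] T [-0.01  0.01  0.  ] w 0.0854 0.0
4670 ((600.9279174804688, -242.7180633544922), (50.41999053955078, 60.459842681884766), 80.92444610595703)
[[0.0,0.01,0.5,0.0,0.0,0.01,1],[0.0,0.01,0.49,0.0,0.0,0.01,1],[0.0,0.01,0.5,-0.01,0.0,0.01,1],[-0.01,0.0,0.49,0.0,-0.01,0.01,1]]
```

```bash
python3 - <<'E'
from h import *
z=np.load('w2.npz'); T=z['T']; im=z['im']; m=(abs(T[...,1])>30.5)&(abs(T[...,1])<48)&(abs(T[...,0])<14)&(T[...,2]>-45)
for lo in range(-45,12,3):
    q=m&(T[...,2]>=lo)&(T[...,2]<lo+3)
    if q.sum()>3: print(lo,q.sum(),'|y|',np.percentile(abs(T[q][:,1]),[2,98]).round(1),'x',np.percentile(T[q][:,0],[2,98]).round(1),'grey',im[q].mean().round())
E
```

```text
-45 241 |y| [30.6 39.9] x [-3.  11.9] grey 72.0
-42 167 |y| [30.6 36.3] x [-4.4 11.3] grey 82.0
-39 126 |y| [30.6 42.8] x [ 6.4 11.3] grey 78.0
-36 187 |y| [30.5 43.4] x [ 5.1 11.3] grey 62.0
-33 167 |y| [30.5 43.1] x [-2.1 11.1] grey 68.0
-30 157 |y| [30.6 43.4] x [ 4.  11.3] grey 67.0
-27 150 |y| [30.6 43.3] x [ 5.7 11.1] grey 69.0
-24 146 |y| [30.5 43.3] x [ 5.5 11.1] grey 69.0
-21 127 |y| [30.8 43.3] x [ 6.  11.1] grey 71.0
-18 117 |y| [30.9 43.5] x [ 6.3 11.2] grey 80.0
-15 91 |y| [31.4 42.3] x [ 6.  11.2] grey 83.0
-12 50 |y| [32.  41.2] x [ 6.  11.2] grey 104.0
-9 11 |y| [32.9 36.7] x [ 9.8 10.3] grey 127.0
3 692 |y| [34.9 47.8] x [-2.3 13.7] grey 198.0
6 235 |y| [35.  47.7] x [-2.6 13.7] grey 200.0
```

>>> send_rows(commands=[[[0,0.02,0.6,0,0,0.03,1],[0,0.02,0.6,0,0,0,1],[0,0,0.6,0,0,0,1],[0,0,0.3,0,0,0,1],[0,0,0.18,0,0,0,1],[0,0,0,0,0,0,1],[0,0,0,0,0,0,1]]])

```text
clock: 15.15
tcp_pos: [0.6015, -0.244, 0.009]
orientation: [0.762, 0.648, 0.0, 0.001]
force: [0.3, 1.1, 0.7]
width: 0.085
finger_force: 0.0
```

>>> send_rows(commands=[[[0,0,0,0,0,0,-1],[0,0,0,0,0,0,-1],[0,0,0,0,0,0,-1],[0,0,0,0,0,0,-1],[0,0,0,0,0,0,-1],[0,0,-0.5,0,0,0,-1],[0,0,-0.8,0,0,0,-1],[0,0,-0.4,0,0,0,-1],[0,0,0,0,0,0,-1],[0,0,0,0,0,0,-1]]])

```text
clock: 16.15
tcp_pos: [0.6007, -0.244, 0.0756]
orientation: [0.762, 0.648, -0.0, -0.0]
force: [0.0, 0.3, -2.4]
width: 0.059
finger_force: 34.1
```

```bash
python3 - <<'E'
from h import *
st()
plan([(bed2w(1.5,-110,56),4.75)],-1,step=.035)
E
```

```text
t 16.15 p [ 0.6007 -0.244   0.0756] bed [  16.6 -365.1   57.6] h -9.23 tilt [-0.  0.] F [ 0.   0.3 -2.4] Fbed [ 0.   0.3 -2.4] T [-0.01  0.08 -0.07] w 0.059 34.1
[[0.76,-0.24,0.01,0.0,0.0,-0.44,-1],[0.77,-0.21,0.0,0.0,0.0,-0.44,-1],[0.78,-0.19,0.01,0.0,0.0,-0.44,-1],[0.78,-0.17,0.0,0.0,0.0,-0.44,-1],[0.79,-0.14,0.01,0.0,0.0,-0.43,-1],[0.79,-0.12,0.0,0.0,0.0,-0.44,-1],[0.79,-0.1,0.01,0.0,0.0,-0.43,-1],[0.79,-0.07,0.0,0.0,0.0,-0.44,-1]]
```

Held. I carry the fine stone in front of the mouth.

>>> send_rows(commands=[[[0.76,-0.24,0,0,0,-0.44,-1],[0.77,-0.21,0,0,0,-0.44,-1],[0.78,-0.19,0,0,0,-0.44,-1],[0.78,-0.17,0,0,0,-0.44,-1],[0.79,-0.14,0,0,0,-0.43,-1],[0.79,-0.12,0,0,0,-0.44,-1],[0.79,-0.1,0,0,0,-0.43,-1],[0.79,-0.07,0,0,0,-0.44,-1],[0,0,0,0,0,0,-1],[0,0,0,0,0,0,-1]]])

```text
clock: 17.15
tcp_pos: [0.5642, 0.0095, 0.0749]
orientation: [0.677, 0.736, -0.001, -0.001]
force: [0.4, -1.0, -1.3]
width: 0.059
finger_force: 34.0
```

```bash
python3 - <<'E'
from h import *
st(); P=cam('wrist'); s=status.get_state(); im,d=optics.capture('wrist'); X=pts('wrist',d,P); B=np.apply_along_axis(w2bed,2,X)
tb=w2bed(s['tcp_pos'])
T=B-tb; print('stone rel tcp:')
m=(d>0)&(abs(T[...,0])<27)&(abs(T[...,1])<40)&(T[...,2]>5)&(T[...,2]<30); q=T[m]; print(m.sum(),np.percentile(q,[2,50,98],axis=0).round(1))
m=(d>0)&(abs(abs(T[...,0])-42)<12)&(abs(T[...,1])<40)&(T[...,2]>-8)&(T[...,2]<4); 
for g in (-1,1): q=T[m&(g*T[...,0]>0)]; print(len(q),np.percentile(q,[1,50,99],axis=0).round(1).tolist())
plan([(bed2w(1.5,-110,56),4.75),(bed2w(1.5,-110,11),4.75)],-1,step=.02)
E
```

```text
t 17.15 p [0.5642 0.0095 0.0749] bed [   1.1 -109.5   56.9] h 4.84 tilt [-0.002  0.   ] F [ 0.4 -1.  -1.3] Fbed [ 0.3 -1.  -1.3] T [-0.05 -0.02  0.01] w 0.059 34.0
stone rel tcp:
9894 [[-25.9 -21.7   7.5]
 [  0.1   7.4  16.6]
 [ 25.9  26.4  17.8]]
1290 [[-50.6, -2.2, -7.5], [-42.9, 16.0, -3.3], [-31.2, 26.2, -1.8]]
1296 [[31.0, -1.9, -7.5], [41.5, 15.9, -3.5], [49.2, 26.6, -2.1]]
[[0.01,0.0,0.03,-0.02,0.0,0.01,-1],[0.0,0.0,0.37,0.0,0.0,0.0,-1],[0.0,0.0,0.38,0.0,0.0,0.0,-1],[0.0,0.0,0.37,0.0,0.0,0.0,-1]]
```

>>> send_rows(commands=[[[0,0,0.4,0,0,0,-1],[0,0,0.4,0,0,0,-1],[0,0,0.3,0,0,0,-1],[0,0,0.05,0,0,0,-1],[0,0,0,0,0,0,-1],[0,0,0,0,0,0,-1]]])

```text
clock: 17.8
tcp_pos: [0.5653, 0.0086, 0.0305]
orientation: [0.677, 0.736, 0.0, 0.0]
force: [0.0, -0.4, -1.7]
width: 0.0591
finger_force: 34.0
```

>>> send_rows(commands=[[[0.15,0,0,0,0,0,-1],[0.15,0,0,0,0,0,-1],[0.15,0,0,0,0,0,-1],[0.15,-0.01,0,0,0,0,-1],[0.15,0,0,0,0,0,-1],[0.15,-0.01,0,0,0,0,-1],[0.15,0,0,0,0,0,-1],[0.15,0,0,0,0,0,-1],[0,0,0,0,0,0,-1]]])

```text
clock: 18.7
tcp_pos: [0.56, 0.0574, 0.03]
orientation: [0.677, 0.736, 0.0, -0.0]
force: [-0.6, 0.2, -1.6]
width: 0.0593
finger_force: 34.0
```

```bash
python3 -c "
from h import *
st()"
```

```text
t 18.7 p [0.56   0.0574 0.03  ] bed [  0.9 -61.3  12. ] h 4.82 tilt [-0.  0.] F [-0.6  0.2 -1.6] Fbed [-0.5  0.3 -1.6] T [0.03 0.01 0.03] w 0.0593 34.0
```

>>> send_rows(commands=[[[0,-0.015,0.04,0,0,0,-1],[0.14,0,0,0,0,0,-1],[0.14,0,0,0,0,0,-1],[0.14,0,0,0,0,0,-1],[0.14,0,0,0,0,0,-1],[0.14,0,0,0,0,0,-1],[0.1,0,0,0,0,0,-1],[0.05,0,0,0,0,0,-1],[0,0,0,0,0,0,-1],[0,0,0,0,0,0,-1]]])

```text
clock: 19.7
tcp_pos: [0.5567, 0.0904, 0.0285]
orientation: [0.677, 0.736, -0.0, 0.0]
force: [0.2, -0.2, -3.0]
width: 0.0594
finger_force: 34.0
```

>>> send_rows(commands=[[[0.03,0,0,0,0,0,-1],[0.03,0,0,0,0,0,-1],[0,0,0,0,0,0,-1]]])

```text
clock: 20.0
tcp_pos: [0.5564, 0.0929, 0.0285]
orientation: [0.677, 0.736, 0.0, -0.0]
force: [0.8, 0.1, -1.7]
width: 0.0592
finger_force: 34.0
```

>>> send_rows(commands=[[[0.03,0,0,0,0,0,-1],[0.03,0,0,0,0,0,-1],[0,0,0,0,0,0,-1]]])

```text
clock: 20.3
tcp_pos: [0.5562, 0.0954, 0.0285]
orientation: [0.677, 0.736, 0.0, -0.0]
force: [0.2, -0.4, -2.1]
width: 0.0593
finger_force: 34.0
```

```bash
python3 -c "
from h import *
st()"
```

```text
t 20.3 p [0.5562 0.0954 0.0285] bed [  0.3 -23.2  10.5] h 4.78 tilt [-0.  0.] F [ 0.2 -0.4 -2.1] Fbed [ 0.2 -0.5 -2.1] T [ 0.03 -0.    0.02] w 0.0593 34.0
```

>>> send_rows(commands=[[[0.03,0,0,0,0,0,-1],[0.03,0,0,0,0,0,-1],[0,0,0,0,0,0,-1]]])

```text
clock: 20.6
tcp_pos: [0.5562, 0.0968, 0.0285]
orientation: [0.677, 0.736, -0.001, 0.001]
force: [-0.1, -5.7, -1.1]
width: 0.0592
finger_force: 34.0
```

>>> send_rows(commands=[[[0.03,0,0,0,0,0,-1],[0.02,0,0,0,0,0,-1],[0,0,0,0,0,0,-1]]])

```text
clock: 20.9
tcp_pos: [0.5562, 0.097, 0.0286]
orientation: [0.678, 0.735, -0.002, 0.002]
force: [0.5, -15.4, -1.2]
width: 0.0593
finger_force: 34.1
```

```bash
python3 -c "
from h import *
st()"
```

```text
t 20.9 p [0.5562 0.097  0.0286] bed [  0.4 -21.6  10.6] h 4.66 tilt [ 0.    -0.006] F [  0.5 -15.4  -1.2] Fbed [ -0.7 -15.4  -1.2] T [-3.02 -0.08  0.  ] w 0.0593 34.1
```

The row is seated at 15 N. I relax, release, rise and go round behind the post.

>>> send_rows(commands=[[[-0.06,0,0.02,0,0,0,-1],[0,0,0,0,0,0,-1],[0,0,0,0,0,0,0.6],[0,0,0,0,0,0,0.6],[0,0,0,0,0,0,0.6],[0,0,-0.4,0,0,0,0.6],[0,0,-0.9,0,0,0,0.6],[0,0,-0.9,0,0,0,-1],[0,0,-0.4,0,0,0,-1],[0,0,0,0,0,0,-1]]])

```text
clock: 21.9
tcp_pos: [0.5574, 0.0976, 0.1343]
orientation: [0.677, 0.736, 0.002, 0.002]
force: [0.1, -0.8, -0.4]
width: 0.025
finger_force: 0.0
```

```bash
python3 - <<'E'
from h import *
st(); P=cam('wrist'); im,d=optics.capture('wrist'); X=pts('wrist',d,P); B=np.apply_along_axis(w2bed,2,X); cv2.imwrite('pics/w4.png',im[...,::-1])
for k,z in (('coarse',42),('med',34),('fine',26)):
    m=(d>0)&(abs(B[...,0])<40)&(abs(B[...,2]-z)<2.5)&(B[...,1]>-60)&(B[...,1]<110); b=B[m]; print(k,len(b),np.percentile(b,[2,98],axis=0).round(1).tolist())
m=(d>0)&(abs(B[...,2]-42)<3)&(B[...,0]<-60)&(abs(B[...,1]+72)<20); b=B[m]; print('post',len(b),np.percentile(b,[2,98],axis=0).round(1).tolist())
plan([(bed2w(-125,-73,90),4.75)],-1,step=.035)
E
```

```text
t 21.9 p [0.5574 0.0976 0.1343] bed [  1.6 -21.1 116.3] h 4.79 tilt [0.005 0.   ] F [ 0.1 -0.8 -0.4] Fbed [ 0.1 -0.8 -0.4] T [ 0.02 -0.07 -0.02] w 0.025 0.0
coarse 5536 [[-28.5, 55.7, 40.4], [28.5, 103.0, 43.4]]
med 4949 [[-28.7, 5.9, 32.4], [28.4, 53.3, 35.2]]
fine 3993 [[-29.6, -44.5, 24.2], [28.4, 107.2, 27.1]]
post 239 [[-90.0, -79.8, 39.2], [-75.8, -65.3, 42.7]]
[[-0.32,-0.79,0.15,0.01,0.0,0.0,-1],[-0.32,-0.79,0.15,0.01,0.0,0.0,-1],[-0.33,-0.78,0.15,0.01,0.0,0.0,-1],[-0.32,-0.79,0.16,0.0,0.0,0.01,-1]]
```

View pics/w4.png

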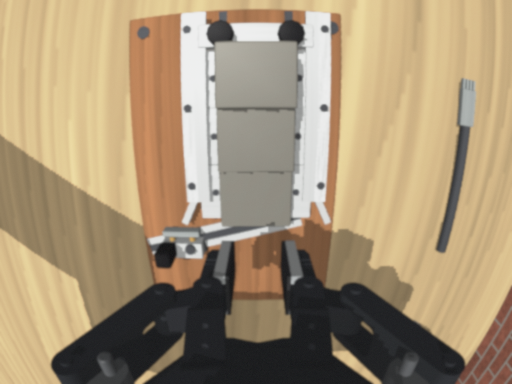

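The row stands tight against the stop: coarse at (257,75), medium at (256,140) and fine at (256,198). The jaw post is at (165,253).

>>> send_rows(commands=[[[-0.32,-0.79,0.15,0,0,0,-1],[-0.32,-0.79,0.15,0,0,0,-1],[-0.33,-0.78,0.15,0,0,0,-1],[-0.32,-0.79,0.16,0,0,0,-1],[0,0,0.6,0,0,0,-1],[0,0,0.6,0,0,0,-1],[0,0,0.35,0,0,0,-1],[0,0,0,0,0,0,-1],[0,0,0,0,0,0,-1]]])

```text
clock: 22.85
tcp_pos: [0.4343, 0.0355, 0.0447]
orientation: [0.677, 0.736, -0.001, -0.001]
force: [-0.6, -0.2, 0.2]
width: 0.0003
finger_force: 0.0
```

```bash
python3 -c "
from h import *
st()"
```

```text
t 22.85 p [0.4343 0.0355 0.0447] bed [-126.2  -72.8   26.7] h 4.78 tilt [-0.002  0.   ] F [-0.6 -0.2  0.2] Fbed [-0.6 -0.2  0.2] T [-0.01 -0.03  0.05] w 0.0003 0.0
```

>>> send_rows(commands=[[[0,0.2,0.07,0,0,0,-1],[0,0.2,0,0,0,0,-1],[0,0.12,0,0,0,0,-1],[0.03,0.12,0,0,0,0,-1],[0.03,0.12,0,0,0,0,-1],[0.03,0.12,0,0,0,0,-1],[0.03,0.12,0,0,0,0,-1],[0,0,0,0,0,0,-1]]])

```text
clock: 23.65
tcp_pos: [0.475, 0.0438, 0.0425]
orientation: [0.677, 0.736, 0.0, 0.0]
force: [-0.2, -0.1, 0.4]
width: 0.0
finger_force: 0.0
```

```bash
python3 -c "
from h import *
st()"
```

```text
t 23.65 p [0.475  0.0438 0.0425] bed [-84.9 -67.9  24.5] h 4.79 tilt [0.001 0.   ] F [-0.2 -0.1  0.4] Fbed [-0.2 -0.1  0.4] T [ 0.06 -0.02  0.05] w 0.0 0.0
```

```bash
python3 - <<'E'
from h import *
for n in ('wrist','side'):
    P=cam(n); im,d=optics.capture(n); X=pts(n,d,P); B=np.apply_along_axis(w2bed,2,X)
    for zl,zh in ((13,19),(38,45)):
        m=(d>0)&(B[...,2]>zl)&(B[...,2]<zh)&(abs(B[...,1]+70)<25)&(B[...,0]<-30 if zl<20 else B[...,0]<-40)&(B[...,0]>-83); b=B[m]; print(n,zl,len(b),np.percentile(b,[1,50,99],axis=0).round(1).tolist() if len(b) else '')
E
```

```text
wrist 13 1351 [[-70.9, -79.2, 13.1], [-46.4, -64.3, 15.0], [-32.2, -46.3, 18.9]]
wrist 38 934 [[-82.4, -75.5, 38.1], [-65.1, -64.8, 41.4], [-56.0, -56.9, 44.7]]
side 13 58 [[-71.5, -80.9, 13.3], [-46.7, -73.8, 15.3], [-31.9, -51.2, 18.7]]
side 38 26 [[-82.5, -79.6, 38.5], [-65.4, -74.4, 41.4], [-57.7, -62.9, 44.4]]
```

>>> send_rows(commands=[[[0.02,0.1,0,0,0,0,-1],[0.03,0.1,0,0,0,0,-1],[0.02,0.1,0,0,0,0,-1],[0,0,0,0,0,0,-1]]])

```text
clock: 24.15
tcp_pos: [0.4866, 0.0475, 0.0424]
orientation: [0.677, 0.736, 0.0, 0.0]
force: [-0.7, -0.1, -0.7]
width: -0.0003
finger_force: 0.0
```

>>> send_rows(commands=[[[0.02,0.06,0,0,0,0,-1],[0.01,0.06,0,0,0,0,-1],[0,0,0,0,0,0,-1]]])

```text
clock: 24.45
tcp_pos: [0.491, 0.049, 0.0424]
orientation: [0.677, 0.736, 0.0, 0.0]
force: [0.3, 0.6, 0.0]
width: -0.0001
finger_force: 0.1
```

>>> send_rows(commands=[[[0.01,0.05,0,0,0,0,-1],[0.01,0.05,0,0,0,0,-1],[0,0,0,0,0,0,-1]]])

```text
clock: 24.75
tcp_pos: [0.4948, 0.0502, 0.0425]
orientation: [0.677, 0.736, 0.0, -0.0]
force: [-1.3, 2.0, 0.9]
width: 0.0001
finger_force: 0.4
```

```bash
python3 -c "
from h import *
st()"
```

```text
t 24.75 p [0.4948 0.0502 0.0425] bed [-64.6 -63.2  24.5] h 4.78 tilt [0. 0.] F [-1.3  2.   0.9] Fbed [-1.2  2.2  0.9] T [ 0.12  0.21 -0.01] w 0.0001 0.4
```

Now in 2 mm steps.

>>> send_rows(commands=[[[0.01,0.05,0,0,0,0,-1],[0,0,0,0,0,0,-1]]])

```text
clock: 24.95
tcp_pos: [0.4967, 0.0507, 0.0425]
orientation: [0.677, 0.736, 0.0, -0.0]
force: [-1.0, 0.4, -0.5]
width: -0.0003
finger_force: 0.6
```

>>> send_rows(commands=[[[0.01,0.05,0,0,0,0,-1],[0,0,0,0,0,0,-1]]])

```text
clock: 25.15
tcp_pos: [0.4987, 0.0512, 0.0425]
orientation: [0.677, 0.736, 0.0, -0.0]
force: [-2.1, 0.4, 0.2]
width: -0.0
finger_force: 0.6
```

>>> send_rows(commands=[[[0.01,0.05,0,0,0,0,-1],[0,0,0,0,0,0,-1]]])

```text
clock: 25.35
tcp_pos: [0.5004, 0.0518, 0.0424]
orientation: [0.677, 0.736, -0.0, -0.0]
force: [-3.8, 1.1, 2.4]
width: -0.0003
finger_force: 1.7
```

>>> send_rows(commands=[[[0.01,0.04,0,0,0,0,-1],[0,0,0,0,0,0,-1]]])

```text
clock: 25.55
tcp_pos: [0.5009, 0.0519, 0.0424]
orientation: [0.677, 0.736, -0.001, -0.001]
force: [-7.8, -0.8, 4.3]
width: 0.0001
finger_force: 4.3
```

>>> send_rows(commands=[[[0,0.02,0,0,0,0,-1],[0,0,0,0,0,0,-1]]])

```text
clock: 25.75
tcp_pos: [0.501, 0.0519, 0.0424]
orientation: [0.677, 0.736, -0.001, -0.001]
force: [-12.0, -2.2, 8.1]
width: -0.0006
finger_force: 5.8
```

>>> send_rows(commands=[[[0,0.02,0,0,0,0,-1],[0,0,0,0,0,0,-1]]])

```text
clock: 25.95
tcp_pos: [0.5013, 0.0519, 0.0424]
orientation: [0.677, 0.736, -0.002, -0.001]
force: [-14.8, -1.8, 10.1]
width: -0.0001
finger_force: 7.1
```

>>> send_rows(commands=[[[0,0,0,0,0,0,-1],[0,0,0,0,0,0,-1],[0,0,0,0,0,0,-1],[0,0,0,0,0,0,-1]]])

```text
clock: 26.35
tcp_pos: [0.5013, 0.0519, 0.0424]
orientation: [0.677, 0.736, -0.002, -0.001]
force: [-13.4, -1.9, 8.7]
width: -0.0001
finger_force: 7.0
```

```bash
python3 -c "
from h import *
st()"
```

```text
t 26.35 p [0.5013 0.0519 0.0424] bed [-58.1 -62.   24.4] h 4.75 tilt [-0.004 -0.001] F [-13.4  -1.9   8.7] Fbed [-13.5  -0.7   8.7] T [-0.46  2.48 -0.06] w -0.0001 7.0
```

>>> send_rows(commands=[[[0,-0.1,0,0,0,0,-1],[0,-0.3,0,0,0,0,-1],[0,-0.4,0,0,0,0,-1],[0,-0.2,-0.6,0,0,0,-1],[0,0,-0.9,0,0,0,-1],[0,0,-0.9,0,0,0,-1],[0,0,-0.5,0,0,0,-1],[0,0,0,0,0,0,-1],[0,0,0,0,0,0,-1],[0,0,0,0,0,0,-1]]])

```text
clock: 27.35
tcp_pos: [0.4632, 0.049, 0.1575]
orientation: [0.677, 0.736, -0.0, -0.0]
force: [0.3, 0.7, -0.2]
width: 0.0002
finger_force: 0.0
```

```bash
python3 - <<'E'
from h import *
st(); P=cam('wrist'); im,d=optics.capture('wrist'); X=pts('wrist',d,P); B=np.apply_along_axis(w2bed,2,X); cv2.imwrite('pics/w5.png',im[...,::-1])
for k,z in (('coarse',42),('med',34),('fine',26)):
    m=(d>0)&(abs(B[...,0])<27)&(abs(B[...,2]-z)<2.5)&(B[...,1]>-46)&(B[...,1]<110); b=B[m]; print(k,len(b),np.percentile(b,[2,98],axis=0).round(1).tolist())
m=(d>0)&(abs(B[...,2]-42)<3)&(B[...,0]<-20)&(abs(B[...,1]+62)<17); b=B[m]; print('post',len(b),np.percentile(b,[2,98],axis=0).round(1).tolist())
E
```

```text
t 27.35 p [0.4632 0.049  0.1575] bed [-96.3 -61.8 139.5] h 4.77 tilt [-0.001  0.   ] F [ 0.3  0.7 -0.2] Fbed [ 0.3  0.7 -0.2] T [-0.02 -0.01  0.03] w 0.0002 0.0
coarse 3270 [[-25.9, 55.0, 40.3], [25.9, 102.7, 43.5]]
med 3240 [[-25.9, 5.7, 32.3], [25.7, 54.0, 35.4]]
fine 2895 [[-25.9, -44.3, 24.4], [25.9, 3.2, 27.2]]
post 284 [[-45.9, -68.9, 39.5], [-31.2, -54.5, 43.1]]
```

View pics/w5.png

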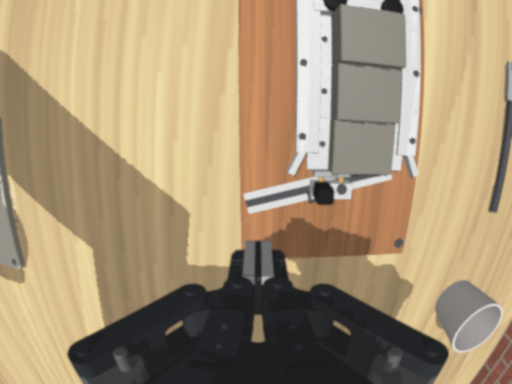

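The jaw at (330,188) stands tight behind the fine stone. The row shows no gaps and the arm is clear of everything.

```bash
python3 -c "
from h import *
print(bot.sign_off())"
```

```text
the job is handed in; nothing more can be done
None
```

The job is handed in, but no verdict came back: the three stones sit tight against the end stop, the jaw holds the fine stone after a push of about 13.5 N on the post, and the robot is clear of everything.

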